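Read in a reagent cartridge over the analyser's code window

TASK

The analyser's code reader wakes only when its sample lid is shut, so first press the hinged lid down until it snaps home past its catch. Then pick up the large two-cap reagent cartridge, lift it upright clear over the height of the tube rack, and hold it upright and still with its underside about 1 cm above the analyser's rectangular reading window, centred and with its long side along the window's long side (either way round). The program finishes while the gripper is still holding it there: the cartridge must never touch the analyser, and everything else on the bench stays where it stands.

Things in the scene. Friction and masses are not known exactly. Their poses are not given: they have to be found in the camera images.
- cartridge: the large reagent cartridge, loose: upright white plastic block, 70 (its x) x 34 (its y) x 85 mm tall, 0.14 to 0.24 kg, with two round grey screw caps (24 mm diameter, 12 mm tall) on top, 36 mm apart along its x. Origin: centre of its underside, z up. Starts left of the tube rack, in any of three places shared with small_cartridge and round_bottle.
- small_cartridge: bystander, loose: a smaller white cartridge of the same make, 42 x 34 x 60 mm with a single cap (12 mm tall). Origin: centre of its underside.
- round_bottle: bystander, loose: round white bottle, 50 mm diameter, 100 mm tall. Origin: centre of its underside.
- tube_rack: bystander, loose: aluminium rack 200 (its x) x 60 (its y) mm holding glass tubes that reach 130 mm above the bench; stands between the analyser and the cartridges. Origin: centre of its underside.
- tip_box: bystander, loose: blue box of pipette tips 120 x 85 x 58 mm on the bench to the right of the analyser. Origin: centre of its underside.
- analyser: the analyser, fixed: white case 300 (its x) x 340 (its y) x 100 mm tall, origin at the centre of its underside, front (-x) to the robot. On its flat top: the reading window (front, left of the middle), a grey console along the left (+y) edge, 40 mm wide and 40 mm above the top, a printer with paper roll behind the window, 52 mm above the top, and at the right the hinged lid.
- window (a point): centre of the reading window's upper surface, which is flat, black, 72 (along x) x 36 mm (along y), in a thin steel frame, 2 mm above the analyser's flat top. Axes as the analyser's: x along the window's long side, z up.
- lid (a joint): opening angle of the sample lid in rad: 0 is fully shut, it starts raised by 0.45 to 0.95. A stiff hinge keeps it where it is left. Pressed down it first meets a sprung catch at about 0.09; pressing with 9 to 14 N at point lid_press drives it past with a snap, and then the catch keeps it below 0.03.
- lid_hinge (a point): middle of the lid's hinge line, which runs along the analyser's y at the lid's far edge. The lid is a flat grey plate 150 mm from hinge to front edge (with a small 11 mm lip beyond), 130 mm wide, 12 mm thick; its underside passes through the hinge line. Axes as the analyser's.
- lid_press (a point): point to press: on the lid's upper surface, on its middle line, 130 mm from the hinge (20 mm from the front edge) and 12 mm above the lid's underside; it moves with the lid, x along the lid towards the hinge.

How it is judged:
By the outcome, as a careful person would: the job done as asked, in the order asked, and still so for the second after the job is handed in, while the arm keeps its last pose, push and grip.
It also fails if it takes over 58 s, if anything falls off the work surface, if the arm or the gripper's body presses on something with over 40 N, if the wrist force passes 120 N, or if a joint passes its speed limit or range.

ROBOT

A 6-joint arm with a two-finger parallel gripper is mounted at the origin on the work surface. World frame = base frame: x ahead of the robot, y to its left, z up, the work surface at z = 0. Lengths are in m, angles in rad, forces in N, time in s.
With the tool pointing down it reaches from about 0.325 to 0.775 m from the base axis. Payload 9.3 kg.
Tool frame: the origin (TCP) lies at the very end of the fingers, on their centre line; the grasp point (between the pads) lies 19 mm behind it; z points along the fingers, y is the line along which they close (so a half turn about z gives the same grasp; the last joint's range is limited). The gripper opens to 85 mm and grips with 20 to 120 N. Pads are 22 mm wide; open, the fingers measure 114 mm over their backs; the gripper's body (76 mm by 85 mm) begins 54 mm behind the grasp point. The pads swing forward as they close: fully open they stand 13 mm farther back than shut.
Start: joints at [1.122, 0.259, 0.021, 1.334, 0, 1.418], TCP at [0.16, 0.526, 0.231] pointing down, gripper open.
Joint ranges: [-3.04, 3.04], [-0.91, 1.82], [-1.04, 1.36], [-1.92, 1.95], [-1.52, 1.45], [-3.14, 3.14]. Speed limits (rad/s): [2.22, 2.22, 2.79, 3.14, 3.14, 3.14].

INTERFACE

Orientations are given as a rotation vector (axis times angle).
In Python, from workcell import ctrl, vision gives the robot as it stands.
- The arm moves only by the tool send_rows, never from a script. Its argument "targets" is text: rows parted by semicolons, each of 7 numbers parted by spaces: the shift along the tool's x, y, z normalised to -1 to 1, where 1 is 10 cm, then the turn, a rotation vector about the tool's x, y, z normalised to -1 to 1, where 1 is 60 degrees, then the gripper's target within -1 to 1 (fully open at 1, half-way at 0, shut at -1). In form: x y z ax ay az grip; .... A call has 1 to 5 rows; each row is the pose to reach, as a shift and turn from the pose commanded when the call began, along the tool's axes at that moment; what a row does not reach only later rows make up. A row lasts 1/8 s, in which the tool goes at most 62.5 mm and 10.7 degrees, less where a joint would pass 70% of its speed; a pose out of reach is approached as far as the arm can. A call with a number of a shift or a turn outside -1 to 1 is refused whole. A call with a gripper value outside its range is refused whole. The fingers move at their own pace and stop on an object; "grip_force" is the grip in N (left out, the last holds). Time passes only in rows, so rows that repeat a pose let the fingers close. It gives the time, the measured TCP pose, the force, the opening and the grip force at its end, in the units of the state.
- ctrl.state(): the state, without advancing time (a new reading comes with each control period).
- vision.grab_frame(name): name is "scene" or "top"; returns a dict with "image" (480x640x3 uint8, red, green, blue), "depth" (480x640 float32, m along the optical axis (not along the pixel's ray), 0 where there is no reading), "intrinsics" (3x3 intrinsics, pixels), "distortion" ([k1, k2, p1, p2, k3] as OpenCV has them; the pictures are not rectified), "R" (3x3) and "t" (3): a world point X has camera coordinates R X + t. Camera axes: x right, y down, z forward; pixel columns grow to the right and rows downward; lengths in m; the calibration is good to about 2 mm. A picture is of the moment at which its call begins.
- ctrl.job_done(): hands the job in; it is judged then, once.
The state is a dict: "clock": time; "joint_pos": joint angles; "qd": joint speeds; "joint_efforts": joint torques, N m; "position": TCP position; "tcp_rot": TCP orientation; "ft_force": force on the tool from outside, world axes, zero at the start; "torque": the same for the moment, N m; "gripper_width": finger opening in m; "gripper_force": force on a finger pad.
Only numpy, scipy, OpenCV 4.12 (cv2) and the standard library are available. Lean on these libraries where they do the work, as an engineer would, in place of code of your own. Each camera call takes 0.05 s, during which the arm holds its last target. There are 200 camera calls.

## Working session

There is one attempt and no reset: what is moved stays moved. The work goes in short steps, Python scripts to look and compute and a tool call to move; the robot and the scene stay as the last step left them, time stands still between calls to the robot, and variables do not carry over. Pictures are saved under pics/ and viewed, at most 10 in all, crops included, and the job is handed in when it is done.

Besides the shell and the picture viewer there is one more tool, called as name(argument=value, ...), one argument or row to a line, values as JSON. send_rows: Moves the arm, as the interface text tells. Its arguments: {"type":"object","properties":{"targets":{"type":"string"},"grip_force":{"type":"number"}},"required":["targets"]}

```bash
ls; mkdir -p pics; cat > h.py <<'E'
import numpy as np, cv2
from workcell import ctrl, vision
def cloud(f):
    d=f["depth"];h,w=d.shape
    u,v=np.meshgrid(np.arange(w),np.arange(h))
    p=cv2.undistortPoints(np.stack([u,v],-1).reshape(-1,1,2).astype(float),f["intrinsics"],np.array(f["distortion"])).reshape(h,w,2)
    c=np.dstack([p*d[...,None],d])
    W=(c-f["t"])@f["R"]
    W[d==0]=np.nan
    return W
E
python3 - <<'E'
from h import *
s=ctrl.state();print({k:np.round(v,3).tolist() for k,v in s.items()})
for n in("scene","top"):
    f=vision.grab_frame(n);np.savez(n+".npz",**f)
    cv2.imwrite(f"pics/{n}.png",f["image"][...,::-1])
    print(n,np.round(-f["R"].T@f["t"],3),f["R"].round(2).tolist(),(f["depth"]==0).mean())
E
```

```text
pics
{'clock': 0.0, 'joint_pos': [1.122, 0.259, 0.021, 1.334, -0.0, 1.418], 'qd': [-0.0, 0.0, -0.001, 0.0, 0.001, -0.0], 'joint_efforts': [0.0, -55.565, 34.453, 0.013, -0.0, 0.0], 'position': [0.16, 0.526, 0.231], 'tcp_rot': [-0.463, -3.107, 0.002], 'ft_force': [0.208, -0.598, -1.048], 'torque': [-0.016, 0.049, 0.007], 'gripper_force': 0.0, 'gripper_width': 0.085}
scene [ 1.385 -0.175  0.982] [[0.19, 0.98, 0.02], [0.73, -0.13, -0.68], [-0.66, 0.14, -0.74]] 0.004091796875
top [ 0.415 -0.009  1.575] [[0.03, -1.0, 0.01], [-0.99, -0.03, -0.11], [0.11, -0.01, -0.99]] 0.004000651041666667
```

View pics/scene.png

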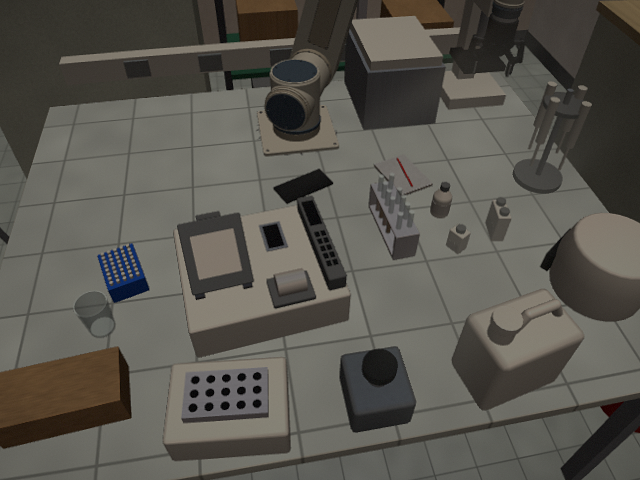

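View pics/top.png

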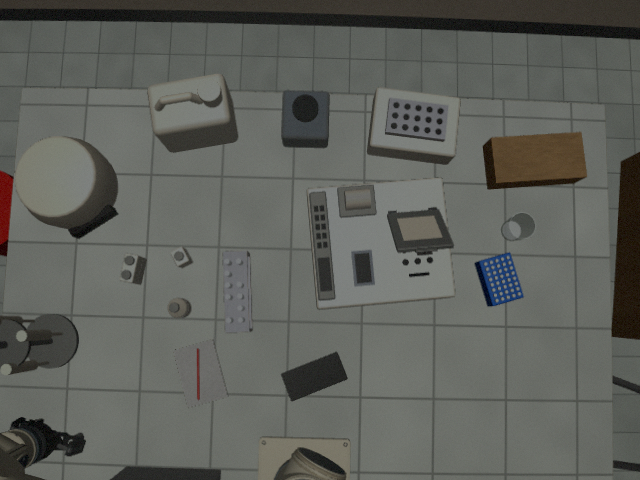

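The scene view shows the two-cap cartridge at about (500,218), the rack at (393,220), the window at (272,236) and the raised lid at (215,252). In the top view the cartridge is at (132,270), the window at (363,268), the lid at (420,230), the rack at (237,290), the small cartridge at (181,257) and the bottle at (179,307).

```bash
cat > m.py <<'E'
from h import *
def load(n): return dict(np.load(n+".npz"))
def rect(P):
    (c,s,a)=cv2.minAreaRect(P[:,:2].astype(np.float32)*1000); return np.round(c,1),np.round(s,1),round(a,1)
T=load("top");W=cloud(T)
def roi(W,u0,u1,v0,v1): return W[v0:v1,u0:u1].reshape(-1,3)
for nm,r in dict(cart=(110,155,245,295),small=(168,195,240,272),bottle=(163,195,293,322),rack=(215,260,243,340),tip=(470,530,248,312)).items():
    P=roi(W,*r);P=P[P[:,2]>0.02];print(nm,rect(P),"z",np.percentile(P[:,2],[5,50,95]).round(3))
P=roi(W,110,155,245,295);Q=P[(P[:,2]>.075)&(P[:,2]<.09)];print("cart body top",len(Q),rect(Q));Q=P[(P[:,2]>.092)];print("caps",len(Q),rect(Q),np.median(Q[:,2]))
# analyser top plane
P=roi(W,295,465,170,315);Q=P[(P[:,2]>.09)&(P[:,2]<.2)];print("analyser",rect(Q),np.median(Q[:,2]))
# window: dark region
g=T["image"].max(2);m=np.zeros_like(g);m[245:292,348:378]=(g[245:292,348:378]<75)
k,lab,st,cen=cv2.connectedComponentsWithStats(m);i=1+st[1:,4].argmax();print("win",st[i],cen[i])
Q=W[lab==i];print(rect(Q),np.nanmedian(Q[:,2]))
# lid: points high in right area
P=roi(W,382,460,200,255);Q=P[(P[:,2]>.12)];
A=np.c_[Q[:,:2],np.ones(len(Q))];c=np.linalg.lstsq(A,Q[:,2],rcond=None)[0];r=Q[:,2]-A@c;k=abs(r)<.006;c=np.linalg.lstsq(A[k],Q[k,2],rcond=None)[0]
print("lid",rect(Q),c,"angle",np.arctan(np.hypot(c[0],c[1])),Q.min(0),Q.max(0))
S=load("scene");V=cloud(S)
P=roi(V,480,520,190,245);P=P[P[:,2]>.03];print("scene cart",rect(P),P[:,2].max());Q=P[(P[:,2]>.075)&(P[:,2]<.09)];print(rect(Q))
big=cv2.resize(T["image"][165:315,290:470][...,::-1],None,fx=4,fy=4,interpolation=cv2.INTER_CUBIC)
big2=cv2.resize(S["image"][170:270,420:530][...,::-1],None,fx=5,fy=5,interpolation=cv2.INTER_CUBIC)
cv2.imwrite("pics/t4.png",cv2.convertScaleAbs(big,alpha=1.5))
E
python3 m.py
```

```text
cart (array([528.8, 443.3]), array([35.8, 67.9]), 81.2) z [0.03  0.083 0.1  ]
small (array([562.7, 323.7]), array([44.5, 34.8]), 28.5) z [0.027 0.059 0.074]
bottle (array([435.7, 322.3]), array([48.9, 50.6]), 54.5) z [0.034 0.069 0.102]
rack (array([479.1, 177.9]), array([198.5,  61.9]), 4.0) z [0.077 0.084 0.13 ]
tip (array([ 528.3, -488. ]), array([118.5,  91.8]), 17.1) z [0.036 0.051 0.06 ]
cart body top 220 (array([528.8, 443.3]), array([35.6, 68. ]), 81.6)
caps 139 (array([527.4, 445.5]), array([23.2, 60.4]), 78.2) 0.09684690233809039
analyser (array([ 608.1, -174.9]), array([301.3, 341.7]), 6.7) 0.1015999150638005
win [354 252  18  32 462] [362.63852814 267.66883117]
(array([ 543.2, -132.1]), array([73.2, 37.8]), 6.9) 0.1018925499064402
lid (array([ 625. , -258.5]), array([114.5, 131.9]), 6.4) [-1.01680587 -0.11782579  0.78043561] angle 0.7970648222146212 [ 0.56889702 -0.32815503  0.12001865] [ 0.68718429 -0.18854566  0.22976291]
scene cart (array([530.9, 443.4]), array([37.1, 74.8]), 80.5) 0.1008955545462304
(array([530. , 442.7]), array([36.4, 74.2]), 82.9)
```

View pics/t4.png

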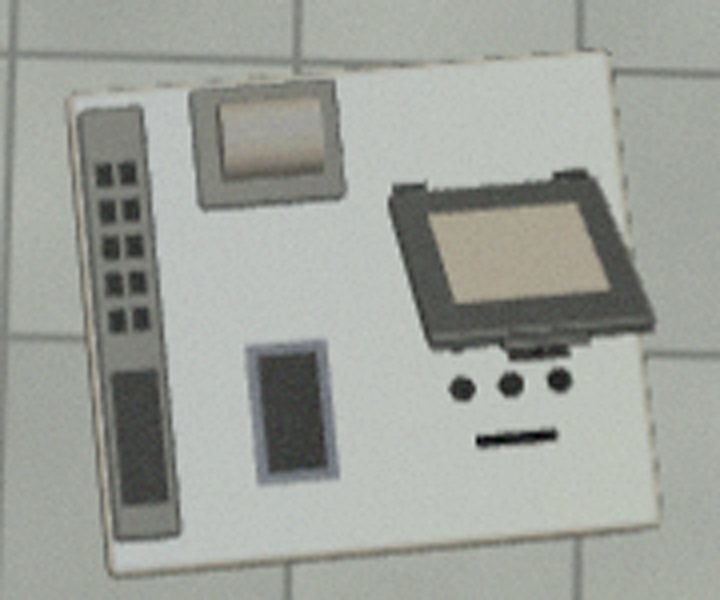

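The crop shows the window at about (292,412), with a frame of 245–340 by 340–485. The lid is a tilted plate centred near (520,262), its front edge at (540,340) and its hinge at (490,180). From depth, the analyser yaw is about 6.7° and the lid is open about 0.80 rad. The cartridge is at (0.5295, 0.443) with yaw about −8.5°.

I'll move to above the lid first, with the fingers shut and the tool aligned to the analyser.

send_rows(
  targets="0 0 -0.2 0 0 -0.13 -1; 0 0 -0.4 0 0 -0.26 -1; 0 0 -0.5 0 0 -0.393 -1; 0 0 -0.5 0 0 -0.393 -1",
  grip_force=40,
)

```text
clock: 0.6
position: [0.1604, 0.5263, 0.2815]
tcp_rot: [-0.18, 3.136, 0.001]
ft_force: [0.3, 0.2, -0.1]
gripper_width: 0.0122
gripper_force: 0.0
```

send_rows(
  targets="-0.13 -0.31 0 0 0 0 -1; -0.26 -0.62 0 0 0 0 -1; -0.38 -0.93 0 0 0 0 -1",
)

```text
clock: 0.98
position: [0.209, 0.437, 0.2803]
tcp_rot: [0.176, -3.136, 0.002]
ft_force: [0.1, 0.2, 0.8]
gripper_width: 0.0
gripper_force: 0.0
```

send_rows(
  targets="-0.13 -0.31 0 0 0 0 -1; -0.26 -0.62 0 0 0 0 -1; -0.38 -0.93 0 0 0 0 -1",
)

```text
clock: 1.35
position: [0.2575, 0.349, 0.2805]
tcp_rot: [0.176, -3.136, 0.001]
ft_force: [0.4, 0.6, -0.6]
gripper_width: 0.0
gripper_force: 0.0
```

send_rows(
  targets="-0.13 -0.31 0 0 0 0 -1; -0.26 -0.62 0 0 0 0 -1; -0.38 -0.92 0 0 0 0 -1",
)

```text
clock: 1.72
position: [0.3058, 0.262, 0.2805]
tcp_rot: [0.176, -3.136, 0.001]
ft_force: [0.4, 0.2, -0.9]
gripper_width: 0.0002
gripper_force: 0.0
```

send_rows(
  targets="-0.13 -0.31 0 0 0 0 -1; -0.26 -0.62 0 0 0 0 -1; -0.38 -0.92 0 0 0 0 -1",
)

```text
clock: 2.1
position: [0.3542, 0.175, 0.2806]
tcp_rot: [0.176, -3.136, 0.0]
ft_force: [-0.1, 0.1, -0.2]
gripper_width: -0.0
gripper_force: 0.0
```

send_rows(
  targets="-0.13 -0.31 0 0 0 0 -1; -0.26 -0.62 0 0 0 0 -1; -0.38 -0.92 0 0 0 0 -1",
)

```text
clock: 2.48
position: [0.4026, 0.0881, 0.2805]
tcp_rot: [0.175, -3.136, -0.0]
ft_force: [0.6, 0.0, -0.1]
gripper_width: 0.0004
gripper_force: 0.0
```

send_rows(
  targets="-0.13 -0.31 0 0 0 0 -1; -0.26 -0.62 0 0 0 0 -1; -0.38 -0.92 0 0 0 0 -1",
)

```text
clock: 2.85
position: [0.4509, 0.0011, 0.2805]
tcp_rot: [0.175, -3.136, -0.0]
ft_force: [1.0, 0.6, -0.0]
gripper_width: 0.0004
gripper_force: 0.0
```

send_rows(
  targets="-0.13 -0.31 0 0 0 0 -1; -0.26 -0.62 0 0 0 0 -1; -0.38 -0.92 0 0 0 0 -1",
)

```text
clock: 3.22
position: [0.4994, -0.0858, 0.2804]
tcp_rot: [0.175, -3.136, -0.001]
ft_force: [0.2, 0.2, 0.1]
gripper_width: 0.0001
gripper_force: 0.0
```

send_rows(
  targets="-0.13 -0.31 0 0 0 0 -1; -0.26 -0.62 0 0 0 0 -1; -0.38 -0.92 0 0 0 0 -1",
)

```text
clock: 3.6
position: [0.5478, -0.1728, 0.2802]
tcp_rot: [0.175, -3.135, -0.001]
ft_force: [0.4, -0.3, 0.2]
gripper_width: -0.0004
gripper_force: 0.0
```

send_rows(
  targets="-0.13 -0.31 0 0 0 0 -1; -0.26 -0.62 0 0 0 0 -1; -0.38 -0.92 0 0 0 0 -1; -0.38 -0.92 0 0 0 0 -1",
)

```text
clock: 4.1
position: [0.5962, -0.2606, 0.2789]
tcp_rot: [0.174, -3.134, -0.002]
ft_force: [-1.2, 0.5, -0.4]
gripper_width: 0.0001
gripper_force: 0.0
```

send_rows(
  targets="-0.05 0 0.3 0 0 0 -1; -0.05 0 0.55 0 0 0 -1; -0.05 0 0.6 0 0 0 -1",
)

```text
clock: 4.47
position: [0.5999, -0.2571, 0.2194]
tcp_rot: [0.179, -3.134, -0.003]
ft_force: [0.4, 0.3, -0.2]
gripper_width: -0.0001
gripper_force: 0.0
```

send_rows(
  targets="0 0 0.08 0 0 0 -1; 0.07 0 0.18 0 0 0 -1; 0.14 0 0.28 0 0 0 -1; 0.19 0 0.35 0 0 0 -1",
)

```text
clock: 4.97
position: [0.5819, -0.2605, 0.1868]
tcp_rot: [-0.181, 3.135, -0.001]
ft_force: [-0.7, -0.0, 0.0]
gripper_width: -0.0001
gripper_force: 0.3
```

send_rows(
  targets="0.06 0 0.09 0 0 0 -1; 0.11 0 0.18 0 0 0 -1; 0.15 0 0.26 0 0 0 -1; 0.19 0 0.34 0 0 0 -1",
)

```text
clock: 5.48
position: [0.5629, -0.2627, 0.1517]
tcp_rot: [-0.182, 3.136, 0.0]
ft_force: [-0.3, -0.4, 1.0]
gripper_width: 0.0002
gripper_force: 0.2
```

```bash
python3 - <<'E'
from h import *
s=ctrl.state();print(s["position"],s["ft_force"])
f=vision.grab_frame("scene");cv2.imwrite("pics/lid1.png",cv2.resize(f["image"][150:350,130:370][...,::-1],None,fx=3,fy=3))
E
```

```text
[ 0.56293096 -0.26270089  0.15173593] [-0.27894528 -0.37709674  0.95295624]
```

View pics/lid1.png

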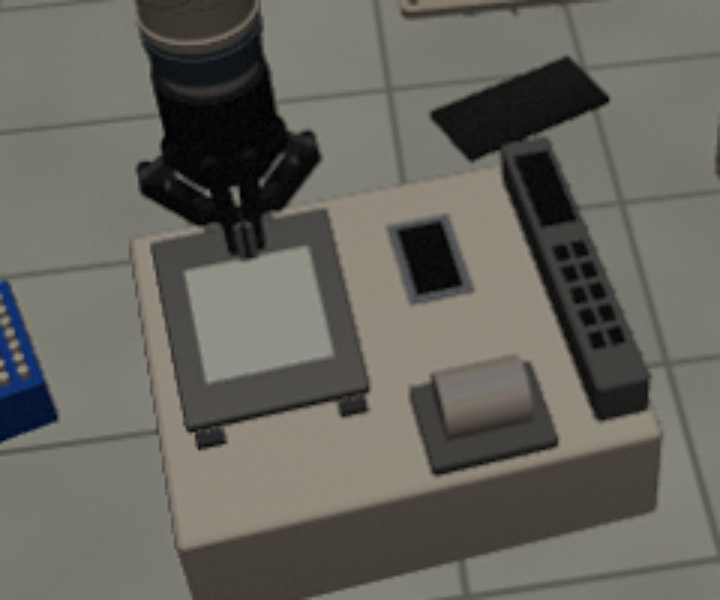

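The lid is following the fingertips, which press near the middle of its front edge at (243,243). I'll carry on down to the catch.

send_rows(
  targets="0.03 0 0.08 0 0 0 -1; 0.06 0 0.15 0 0 0 -1; 0.08 0 0.2 0 0 0 -1; 0.08 0 0.2 0 0 0 -1",
)

```text
clock: 6.02
position: [0.5549, -0.2635, 0.1319]
tcp_rot: [0.182, -3.136, -0.001]
ft_force: [0.3, -0.4, 0.4]
gripper_width: -0.0001
gripper_force: 0.0
```

send_rows(
  targets="0 0 0.02 0 0 0 -1; 0.01 0 0.04 0 0 0 -1; 0.01 0 0.04 0 0 0 -1",
)

```text
clock: 6.4
position: [0.5541, -0.2637, 0.1282]
tcp_rot: [0.182, -3.136, -0.0]
ft_force: [0.1, 0.3, 0.1]
gripper_width: 0.0002
gripper_force: 0.0
```

send_rows(
  targets="0 0 0.02 0 0 0 -1; 0 0 0.03 0 0 0 -1; 0 0 0.03 0 0 0 -1",
)

```text
clock: 6.78
position: [0.5542, -0.2637, 0.1252]
tcp_rot: [0.182, -3.136, -0.0]
ft_force: [0.6, -0.3, 0.9]
gripper_width: -0.0
gripper_force: 0.0
```

send_rows(
  targets="0.02 0 0.01 0 0 0 -1; 0.03 0 0.02 0 0 0 -1; 0.03 0 0.02 0 0 0 -1",
)

```text
clock: 7.15
position: [0.5526, -0.2642, 0.1244]
tcp_rot: [-0.182, 3.133, -0.002]
ft_force: [5.1, 1.5, 6.2]
gripper_width: -0.0002
gripper_force: 3.4
```

send_rows(
  targets="0 0 0.01 0 0 0 -1; 0 0 0.02 0 0 0 -1; 0 0 0.02 0 0 0 -1",
)

```text
clock: 7.52
position: [0.5526, -0.2642, 0.1238]
tcp_rot: [-0.182, 3.132, -0.003]
ft_force: [1.7, 3.4, 16.4]
gripper_width: -0.0002
gripper_force: 8.6
```

send_rows(
  targets="0 0 0.01 0 0 0 -1; 0 0 0.01 0 0 0 -1",
)

```text
clock: 7.78
position: [0.5526, -0.2642, 0.1235]
tcp_rot: [-0.182, 3.131, -0.004]
ft_force: [0.3, 4.6, 22.6]
gripper_width: -0.0002
gripper_force: 11.4
```

```bash
cat > lid.py <<'E'
from h import *
s=ctrl.state();print(s["position"],s["ft_force"],s["clock"])
f=vision.grab_frame("scene");V=cloud(f)
u=np.array([.9932,.1167]);v=np.array([-.1167,.9932]);h0=np.array([.6776,-.2523])
X=(V[...,:2]-h0)@u;Y=(V[...,:2]-h0)@v;Z=V[...,2]
k=(abs(Y)<.058)&(X>-.10)&(X<-.012)&(Z<.2)&(Z>.1)
p=np.polyfit(X[k],Z[k],1);r=Z[k]-np.polyval(p,X[k]);kk=abs(r)<.005;p=np.polyfit(X[k][kk],Z[k][kk],1)
k2=(abs(Y-.12)<.02)&(abs(X+.02)<.03);print("lid angle",-np.arctan(p[0]),"z at hinge",p[1],kk.sum(),"ref flat slope", np.polyfit(X[(abs(Y+.0)<.04)&(X>.03)&(X<.07)],Z[(abs(Y)<.04)&(X>.03)&(X<.07)],1))
E
python3 lid.py
```

```text
[ 0.55261811 -0.26424017  0.123547  ] [ 0.31625361  4.64226908 22.55295401] 7.775
lid angle 0.08328778913463042 z at hinge 0.11472714318987831 1784 ref flat slope [4.00318877e-05 1.00537314e-01]
```

send_rows(
  targets="0 0 0.01 0 0 0 -1; 0 0 0.01 0 0 0 -1; 0 0 0.01 0 0 0 -1",
)

```text
clock: 8.2
position: [0.5508, -0.264, 0.1188]
tcp_rot: [0.181, -3.135, -0.001]
ft_force: [-0.3, -0.2, -0.3]
gripper_width: -0.0001
gripper_force: 0.0
```

```bash
python3 lid.py; python3 - <<'E'
from h import *
print(ctrl.state()["torque"])
f=vision.grab_frame("scene");cv2.imwrite("pics/lid2.png",cv2.resize(f["image"][180:320,150:300][...,::-1],None,fx=4,fy=4,interpolation=cv2.INTER_CUBIC))
E
```

```text
[ 0.55083528 -0.26396101  0.11880638] [-0.29571242 -0.22234206 -0.28837248] 8.2
lid angle 0.03918312075556706 z at hinge 0.11483006046693908 1721 ref flat slope [-0.00015671  0.10071342]
[0.03182768 0.01689973 0.03130157]
```

View pics/lid2.png

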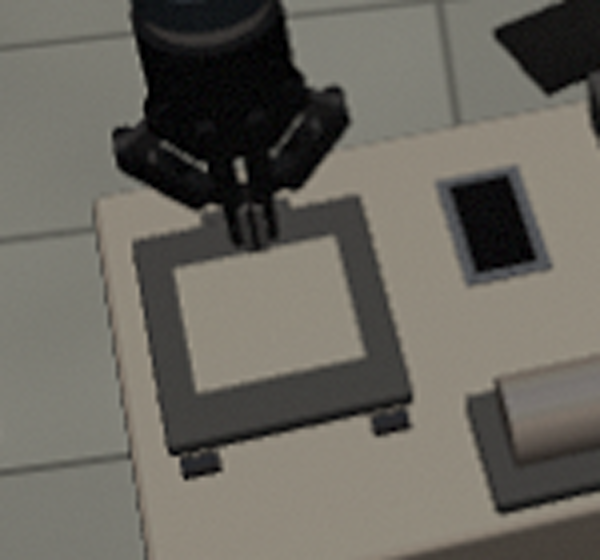

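The catch gave way: the force fell to zero and the lid now lies almost flat. I'll press a little further to seat it fully.

send_rows(
  targets="0 0 0.01 0 0 0 -1; 0 0 0.02 0 0 0 -1; 0 0 0.02 0 0 0 -1",
)

```text
clock: 8.68
position: [0.5511, -0.264, 0.1171]
tcp_rot: [0.182, -3.136, -0.0]
ft_force: [0.1, 0.2, -0.7]
gripper_width: 0.0
gripper_force: 0.0
```

send_rows(
  targets="0 0 0.01 0 0 0 -1; 0 0 0.015 0 0 0 -1; 0 0 0.015 0 0 0 -1",
)

```text
clock: 9.05
position: [0.5512, -0.264, 0.1157]
tcp_rot: [0.182, -3.136, -0.0]
ft_force: [-0.4, 0.6, 0.2]
gripper_width: 0.0002
gripper_force: 0.0
```

```bash
python3 lid.py
```

```text
[ 0.55117399 -0.26402594  0.11571439] [-0.43983176  0.59750443  0.22549422] 9.05
lid angle 0.007505934306172407 z at hinge 0.11485953410446219 1683 ref flat slope [0.00304391 0.10064238]
```

send_rows(
  targets="0 0 0.01 0 0 0 -1; 0 0 0.015 0 0 0 -1; 0 0 0.015 0 0 0 -1",
)

```text
clock: 9.48
position: [0.5512, -0.264, 0.1142]
tcp_rot: [0.182, -3.136, -0.0]
ft_force: [-0.2, 0.2, -0.7]
gripper_width: 0.0002
gripper_force: 0.0
```

send_rows(
  targets="0 0 -0.3 0 0 0 -1; 0 0 -0.6 0 0 0 -1; 0 0 -0.9 0 0 0 -1; 0 0 -0.9 0 0 0 -1",
)

```text
clock: 9.98
position: [0.552, -0.2646, 0.2067]
tcp_rot: [-0.182, 3.133, -0.004]
ft_force: [0.5, -0.7, -0.2]
gripper_width: 0.0
gripper_force: 0.0
```

```bash
python3 lid.py
```

```text
[ 0.5520426  -0.26457405  0.20669071] [ 0.45909995 -0.71319004 -0.21647119] 9.975
lid angle 0.007581551665899409 z at hinge 0.11495648596181032 1681 ref flat slope [0.00274895 0.10052265]
```

send_rows(
  targets="-0.02 0.28 -0.2 0 0 0 -1; -0.05 0.58 -0.4 0 0 0 -1; -0.075 0.88 -0.5 0 0 0 -1",
)

```text
clock: 10.4
position: [0.5483, -0.1749, 0.2539]
tcp_rot: [0.181, -3.136, -0.001]
ft_force: [-0.4, -0.4, 0.0]
gripper_width: -0.0002
gripper_force: 0.0
```

send_rows(
  targets="-0.025 0.3 0 0 0 0 -1; -0.05 0.6 0 0 0 0 -1; -0.075 0.88 0 0 0 0 -1",
)

```text
clock: 10.78
position: [0.5453, -0.0863, 0.253]
tcp_rot: [0.182, -3.135, -0.001]
ft_force: [-0.4, 0.3, -0.6]
gripper_width: -0.0002
gripper_force: 0.0
```

send_rows(
  targets="-0.025 0.3 0 0 0 0 -1; -0.05 0.6 0 0 0 0 -1; -0.075 0.88 0 0 0 0 -1",
)

```text
clock: 11.15
position: [0.5425, 0.0019, 0.253]
tcp_rot: [0.182, -3.134, -0.001]
ft_force: [0.3, -0.9, -0.1]
gripper_width: 0.0003
gripper_force: 0.0
```

send_rows(
  targets="-0.025 0.3 0 0 0 0 -1; -0.05 0.6 0 0 0 0 -1; -0.075 0.88 0 0 0 0 -1",
)

```text
clock: 11.52
position: [0.5398, 0.0901, 0.2529]
tcp_rot: [0.182, -3.134, -0.0]
ft_force: [0.9, -1.1, -0.1]
gripper_width: 0.0004
gripper_force: 0.0
```

send_rows(
  targets="-0.025 0.3 0 0 0 0 -1; -0.05 0.6 0 0 0 0 -1; -0.075 0.88 0 0 0 0 -1",
)

```text
clock: 11.9
position: [0.5371, 0.1783, 0.2529]
tcp_rot: [0.182, -3.134, 0.0]
ft_force: [0.1, -0.2, -0.1]
gripper_width: 0.0001
gripper_force: 0.0
```

send_rows(
  targets="-0.025 0.3 0 0 0 0 -1; -0.05 0.6 0 0 0 0 -1; -0.075 0.88 0 0 0 0 -1",
)

```text
clock: 12.28
position: [0.5345, 0.2666, 0.2528]
tcp_rot: [0.182, -3.134, 0.001]
ft_force: [-0.2, -0.6, 0.7]
gripper_width: 0.0
gripper_force: 0.0
```

```bash
python3 - <<'E'
from h import *
for n,r in (("top",(110,155,245,295)),("scene",(480,520,190,245))):
    f=dict(np.load(n+".npz"));W=cloud(f);P=W[r[2]:r[3],r[0]:r[1]].reshape(-1,3)
    Q=P[(P[:,2]>.093)];Q=Q[:,:2].astype(np.float32)
    _,l,c=cv2.kmeans(Q,2,None,(3,50,1e-6),10,cv2.KMEANS_PP_CENTERS);d=c[0]-c[1]
    print(n,c.mean(0),np.linalg.norm(d),np.degrees(np.arctan(d[1]/d[0])))
    for z in(.04,.05,.06,.07): # outline slices
        B=P[(P[:,2]>z)&(P[:,2]<.088),:2].astype(np.float32)*1000;print(z,len(B),cv2.minAreaRect(B))
E
```

```text
top [0.5290553 0.4440294] 0.033518486 -9.889989
0.04 311 ((528.833984375, 443.4159240722656), (35.767784118652344, 67.82080078125), 81.03217315673828)
0.05 279 ((528.833984375, 443.4159240722656), (35.767784118652344, 67.82080078125), 81.03217315673828)
0.06 249 ((528.833984375, 443.4159240722656), (35.767784118652344, 67.82080078125), 81.03217315673828)
0.07 216 ((528.7852783203125, 443.2766418457031), (35.57703399658203, 67.96771240234375), 81.6065902709961)
scene [0.5303513  0.44319683] 0.03647564 -9.813696
0.04 414 ((530.8901977539062, 443.4116516113281), (37.0609130859375, 74.78258514404297), 80.54550170898438)
0.05 349 ((530.8901977539062, 443.4116516113281), (37.0609130859375, 74.78258514404297), 80.54550170898438)
0.06 288 ((530.8901977539062, 443.4116516113281), (37.0609130859375, 74.78258514404297), 80.54550170898438)
0.07 223 ((530.6966552734375, 443.853759765625), (36.989200592041016, 73.87820434570312), 79.80582427978516)
```

send_rows(
  targets="-0.025 0.3 0 0 0 0 1; -0.05 0.6 0 0 0 0 1; -0.08 0.88 0 0 0 0 1",
)

```text
clock: 12.65
position: [0.5323, 0.3549, 0.2527]
tcp_rot: [0.182, -3.134, 0.001]
ft_force: [-0.2, -0.8, 0.4]
gripper_width: 0.0546
gripper_force: 0.0
```

send_rows(
  targets="-0.025 0.3 0 0 0 0.09 1; -0.05 0.6 0 0 0 0.18 1; -0.08 0.88 0 0 0 0.269 1; -0.08 0.88 0 0 0 0.269 1; -0.08 0.88 0 0 0 0.269 1",
)

```text
clock: 13.28
position: [0.5303, 0.4418, 0.2532]
tcp_rot: [-0.258, -3.13, 0.002]
ft_force: [1.1, 0.2, 0.1]
gripper_width: 0.085
gripper_force: 0.0
```

send_rows(
  targets="0.01 0.016 0.25 0 0 0 1; 0.01 0.016 0.5 0 0 0 1; 0.01 0.016 0.7 0 0 0 1",
)

```text
clock: 13.65
position: [0.5297, 0.4427, 0.1833]
tcp_rot: [-0.26, -3.13, 0.001]
ft_force: [0.3, -0.3, -0.3]
gripper_width: 0.0855
gripper_force: 0.0
```

send_rows(
  targets="0 0 0.25 0 0 0 1; 0 0 0.5 0 0 0 1; 0 0 0.7 0 0 0 1",
)

```text
clock: 14.02
position: [0.5297, 0.4426, 0.1133]
tcp_rot: [-0.261, -3.13, 0.001]
ft_force: [-0.4, -0.1, 0.1]
gripper_width: 0.0851
gripper_force: 0.0
```

send_rows(
  targets="0 0 0.25 0 0 0 1; 0 0 0.5 0 0 0 1; 0 0 0.7 0 0 0 1; 0 0 0.7 0 0 0 1; 0 0 0.7 0 0 0 1",
)

```text
clock: 14.65
position: [0.5303, 0.4436, 0.0453]
tcp_rot: [0.261, 3.13, 0.001]
ft_force: [0.4, 0.0, 1.3]
gripper_width: 0.0856
gripper_force: 0.0
```

```bash
python3 - <<'E'
from h import *
f=vision.grab_frame("scene");cv2.imwrite("pics/g1.png",cv2.resize(f["image"][120:270,400:560][...,::-1],None,fx=4,fy=4,interpolation=cv2.INTER_CUBIC))
E
```

```text
(no output)
```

View pics/g1.png

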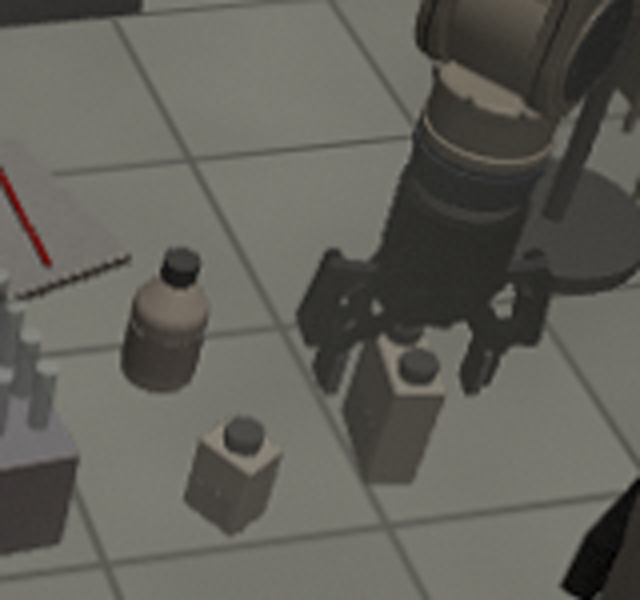

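The open fingers straddle the cartridge at (400,400) evenly and are clear of the small cartridge and the bottle. I'll close on it.

send_rows(
  targets="0 0 0.04 0 0 0 1; 0 0 0.04 0 0 0 -0.5; 0 0 0.04 0 0 0 -1; 0 0 0.04 0 0 0 -1; 0 0 0.04 0 0 0 -1",
  grip_force=60,
)

```text
clock: 15.32
position: [0.5298, 0.4442, 0.0405]
tcp_rot: [0.26, 3.131, 0.0]
ft_force: [1.2, -0.1, 1.6]
gripper_width: 0.0333
gripper_force: 59.7
```

send_rows(
  targets="0 0 0 0 0 0 -1; 0 0 0 0 0 0 -1; 0 0 0 0 0 0 -1",
)

```text
clock: 15.7
position: [0.5299, 0.4442, 0.0405]
tcp_rot: [0.26, 3.13, 0.001]
ft_force: [-0.4, 2.0, 3.3]
gripper_width: 0.0334
gripper_force: 59.8
```

send_rows(
  targets="0 0 -0.1 0 0 0 -1; 0 0 -0.3 0 0 0 -1; 0 0 -0.5 0 0 0 -1; 0 0 -0.7 0 0 0 -1",
)

```text
clock: 16.2
position: [0.5296, 0.4438, 0.111]
tcp_rot: [-0.261, -3.13, 0.001]
ft_force: [0.4, -0.0, -2.9]
gripper_width: 0.0335
gripper_force: 59.7
```

send_rows(
  targets="0 0 -0.2 0 0 0 -1; 0 0 -0.4 0 0 0 -1; 0 0 -0.6 0 0 0 -1; 0 0 -0.7 0 0 0 -1",
)

```text
clock: 16.7
position: [0.5299, 0.444, 0.1815]
tcp_rot: [0.26, 3.13, 0.001]
ft_force: [0.8, 0.5, -1.7]
gripper_width: 0.0335
gripper_force: 59.7
```

send_rows(
  targets="0 0 -0.2 0 0 0 -1; 0 0 -0.4 0 0 0 -1; 0 0 -0.6 0 0 0 -1; 0 0 -0.7 0 0 0 -1; 0 0 -0.7 0 0 0 -1",
)

```text
clock: 17.32
position: [0.5299, 0.4441, 0.2504]
tcp_rot: [0.26, 3.13, 0.0]
ft_force: [-0.1, 0.3, -2.8]
gripper_width: 0.0332
gripper_force: 59.8
```

```bash
python3 - <<'E'
from h import *
for n in("scene","top"):
    f=vision.grab_frame(n);np.savez(n+"2.npz",**f);W=cloud(f)
    s=ctrl.state();k=(np.linalg.norm(W[...,:2]-s["position"][:2],axis=-1)<.055)&(W[...,2]>.15)
    print(n,np.nanmin(W[k][:,2]),k.sum())
    if n=="scene":cv2.imwrite("pics/lift.png",cv2.resize(f["image"][60:260,370:610][...,::-1],None,fx=3,fy=3,interpolation=cv2.INTER_CUBIC))
E
```

```text
scene 0.20991433037523421 7439
top 0.20867316904783928 4549
```

View pics/lift.png

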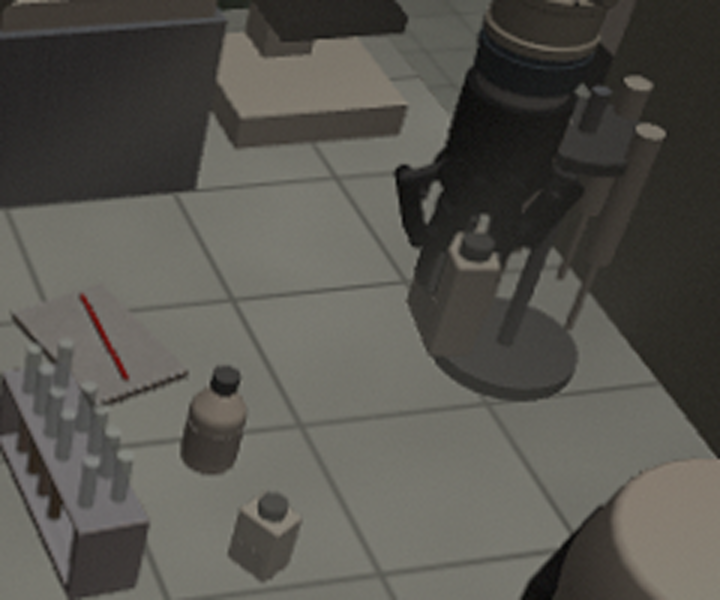

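The cartridge is held upright with its underside at about 0.21 m. It shows at (470,310), with the rack, small cartridge and bottle undisturbed. I'll turn it and carry it across.

send_rows(
  targets="0 0 0 0 0 -0.07 -1; 0 0 0 0 0 -0.14 -1; 0 0 0 0 0 -0.21 -1; 0 0 0 0 0 -0.27 -1; 0 0 0 0 0 -0.27 -1",
)

```text
clock: 18.05
position: [0.5296, 0.4439, 0.2493]
tcp_rot: [0.183, -3.135, 0.001]
ft_force: [0.2, -0.3, -1.7]
gripper_width: 0.0337
gripper_force: 59.7
```

send_rows(
  targets="0.01 -0.12 0 0 0 0 -1; 0.03 -0.33 0 0 0 0 -1; 0.05 -0.57 0 0 0 0 -1; 0.077 -0.82 0 0 0 0 -1",
)

```text
clock: 18.55
position: [0.5315, 0.3602, 0.2501]
tcp_rot: [0.181, -3.136, 0.0]
ft_force: [-0.1, -0.4, -2.0]
gripper_width: 0.0334
gripper_force: 59.8
```

send_rows(
  targets="0.025 -0.27 0 0 0 0 -1; 0.05 -0.54 0 0 0 0 -1; 0.077 -0.82 0 0 0 0 -1",
)

```text
clock: 18.92
position: [0.5333, 0.2778, 0.2502]
tcp_rot: [0.181, -3.136, 0.0]
ft_force: [-0.2, 0.1, -1.4]
gripper_width: 0.0334
gripper_force: 59.8
```

send_rows(
  targets="0.025 -0.27 0 0 0 0 -1; 0.05 -0.54 0 0 0 0 -1; 0.077 -0.82 0 0 0 0 -1",
)

```text
clock: 19.3
position: [0.535, 0.1955, 0.2503]
tcp_rot: [-0.181, 3.136, -0.0]
ft_force: [0.7, -1.2, -2.1]
gripper_width: 0.0337
gripper_force: 59.8
```

send_rows(
  targets="0.025 -0.27 0 0 0 0 -1; 0.05 -0.54 0 0 0 0 -1; 0.077 -0.82 0 0 0 0 -1",
)

```text
clock: 19.68
position: [0.5369, 0.1132, 0.2503]
tcp_rot: [-0.181, 3.136, -0.0]
ft_force: [0.3, -0.3, -2.9]
gripper_width: 0.0334
gripper_force: 59.8
```

send_rows(
  targets="0.025 -0.27 0 0 0 0 -1; 0.05 -0.54 0 0 0 0 -1; 0.077 -0.82 0 0 0 0 -1",
)

```text
clock: 20.05
position: [0.5387, 0.0309, 0.2503]
tcp_rot: [-0.181, 3.136, -0.0]
ft_force: [0.5, -0.4, -2.5]
gripper_width: 0.0332
gripper_force: 59.8
```

send_rows(
  targets="0.025 -0.27 0 0 0 0 -1; 0.05 -0.54 0 0 0 0 -1; 0.077 -0.82 0 0 0 0 -1",
)

```text
clock: 20.42
position: [0.5405, -0.0513, 0.2503]
tcp_rot: [-0.181, 3.136, -0.0]
ft_force: [0.1, 0.7, -1.0]
gripper_width: 0.0334
gripper_force: 59.8
```

send_rows(
  targets="0.025 -0.27 0 0 0 0 -1; 0.05 -0.54 0 0 0 0 -1; 0.065 -0.72 0 0 0 0 -1; 0.077 -0.82 0 0 0 0 -1; 0.077 -0.82 0 0 0 0 -1",
)

```text
clock: 21.05
position: [0.543, -0.1326, 0.2502]
tcp_rot: [0.182, -3.136, -0.0]
ft_force: [0.3, 0.7, -2.1]
gripper_width: 0.0333
gripper_force: 59.9
```

```bash
cat > c.py <<'E'
from h import *
s=ctrl.state();p=s["position"];print(p,s["tcp_rot"],s["clock"],s["gripper_width"])
th=np.radians(6.7);u=np.array([np.cos(th),np.sin(th)]);v=np.array([-u[1],u[0]])
for n in("scene","top"):
    f=vision.grab_frame(n);np.savez(n+"3.npz",**f);W=cloud(f)
    zb=p[2]-.0405; Q=W[(np.linalg.norm(W[...,:2]-p[:2],axis=-1)<.06)&(W[...,2]>zb-.004)&(W[...,2]<zb+.1)]
    # bright (white) only
    I=f["image"].max(2)[(np.linalg.norm(W[...,:2]-p[:2],axis=-1)<.06)&(W[...,2]>zb-.004)&(W[...,2]<zb+.1)]
    B=Q[I>85];X=(B[:,:2]-p[:2])@u;Y=(B[:,:2]-p[:2])@v
    print(n,len(Q),len(B),"x ext",np.percentile(X,[1,99]).round(4),"y",np.percentile(Y,[1,99]).round(4),"z",np.percentile(B[:,2],[.5,1,99]).round(4))
    F=B[(abs(X-np.percentile(X,98))<.004)&(B[:,2]<p[2]+.02)]
    if len(F)>30:
        c=np.linalg.lstsq(np.c_[F[:,1:],np.ones(len(F))],F[:,0],rcond=None)[0];print(" +x face yaw",np.degrees(np.arctan(-c[0])),"tilt",np.degrees(np.arctan(c[1])),len(F))
E
python3 c.py;python3 - <<'E'
import cv2,numpy as np
f=np.load("scene3.npz");cv2.imwrite("pics/ov.png",cv2.resize(f["image"][120:300,190:400][...,::-1],None,fx=3.3,fy=3.3,interpolation=cv2.INTER_CUBIC))
E
```

```text
[ 0.54297149 -0.13262321  0.25018309] [ 1.81852106e-01 -3.13617137e+00 -2.96990282e-04] 21.05 0.03331068837165943
scene 1218 161 x ext [-0.0256  0.0336] y [-0.0405  0.0186] z [0.2119 0.2126 0.3058]Traceback (most recent call last):
  File "c.py", line 10, in <module>
    print(n,len(Q),len(B),"x ext",np.percentile(X,[1,99]).round(4),"y",np.percentile(Y,[1,99]).round(4),"z",np.percentile(B[:,2],[.5,1,99]).round(4))
                                  ~~~~~~~~~~~~~^^^^^^^^^^
    return _quantile_unchecked(
        a, q, axis, out, overwrite_input, method, keepdims, weights)
    return _ureduce(a,
                    func=_quantile_ureduce_func,
    ...<5 lines>...
                    overwrite_input=overwrite_input,
                    method=method)
    r = func(a, **kwargs)
    result = _quantile(arr,
                       quantiles=q,
    ...<2 lines>...
                       out=out,
                       weights=wgt)
    slices_having_nans = np.isnan(arr[-1, ...])
                                  ~~~^^^^^^^^^
IndexError: index -1 is out of bounds for axis 0 with size 0
```

View pics/ov.png

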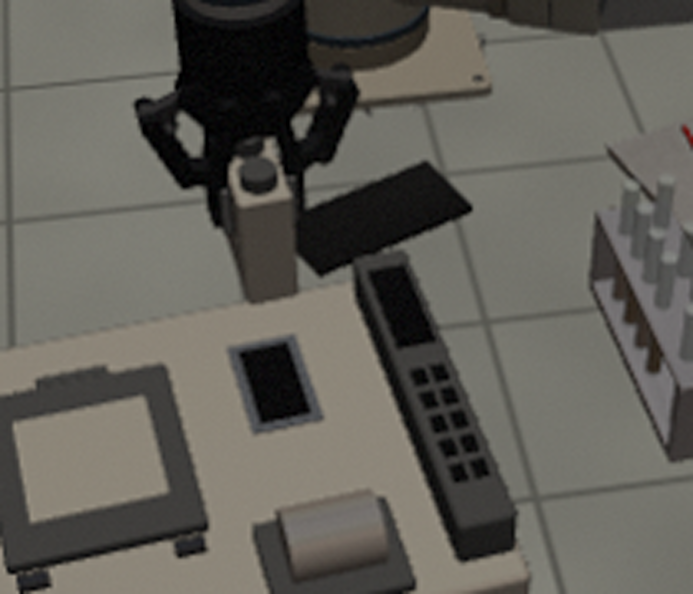

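The cartridge hangs upright over the window, its face at crop (265,250). The window is at (275,385), the lid lies shut at the left and the rack is untouched. I'll check the cartridge's offset in the grip and the window from this same view.

```bash
cat > d.py <<'E'
from h import *
import sys
s=ctrl.state();p=s["position"];print(p,s["clock"])
th=np.radians(6.7);u=np.array([np.cos(th),np.sin(th)]);v=np.array([-u[1],u[0]])
f=vision.grab_frame("scene");W=cloud(f)
X=(W[...,:2]-p[:2])@u;Y=(W[...,:2]-p[:2])@v;Z=W[...,2]-p[2]
k=(abs(X-.035)<.006)&(abs(Y)<.022)&(Z>-.05)&(Z<.04)
k=cv2.erode(k.astype(np.uint8),np.ones((3,3)))>0
c=np.linalg.lstsq(np.c_[Y[k],Z[k],np.ones(k.sum())],X[k],rcond=None)[0]
print("face: yaw rel an",np.degrees(-np.arctan(c[0])),"tilt",np.degrees(np.arctan(c[1])),"x at centre",c[2],k.sum())
k=(abs(X-.035)<.008)&(abs(Y)<.03)&(Z>-.06)&(Z<.04)
print("y ext",np.percentile(Y[k],[.5,50,99.5]),"zmin",np.percentile(Z[k],[0,.5,1,3]))
E
python3 d.py; python3 - <<'E'
from h import *
f=dict(np.load("scene.npz"));W=cloud(f);g=f["image"].max(2)
m=np.zeros_like(g);m[215:260,255:295]=g[215:260,255:295]<45
k,l,st,cen=cv2.connectedComponentsWithStats(m);i=1+st[1:,4].argmax();Q=W[l==i];print(st[i],cv2.minAreaRect(Q[:,:2].astype(np.float32)*1000),np.median(Q[:,2]))
P=W[150:360,160:370].reshape(-1,3);Q=P[(P[:,2]>.092)&(P[:,2]<.2)];print(cv2.minAreaRect(Q[:,:2].astype(np.float32)*1000))
E
```

```text
[ 0.54304819 -0.13180307  0.25032455] 21.15
face: yaw rel an 1.0139604980292423 tilt 1.0087043821712542 x at centre 0.032065074944591695 271
y ext [-0.01740812 -0.00090537  0.01701627] zmin [-0.03948465 -0.03881938 -0.03752081 -0.03508352]
[263 224  21  24 338] ((541.9840698242188, -130.8541259765625), (75.22921752929688, 35.12312698364258), 6.35995626449585) 0.10290886971249802
((695.4192504882812, -164.1814727783203), (478.6590881347656, 339.0257263183594), 6.498406887054443)
```

send_rows(
  targets="0 0 0.15 0 0 0 -1; 0 0 0.35 0 0 0 -1; 0 0 0.55 0 0 0 -1; 0 0 0.75 0 0 0 -1; 0 0 0.85 0 0 0 -1",
)

```text
clock: 21.82
position: [0.5424, -0.1316, 0.1635]
tcp_rot: [0.184, -3.134, -0.002]
ft_force: [-0.1, -0.4, -0.9]
gripper_width: 0.0336
gripper_force: 59.9
```

send_rows(
  targets="0 0 0 0 0 0 -1; 0 0 0 0 0 0 -1; 0 0 0 0 0 0 -1",
)

```text
clock: 22.2
position: [0.5434, -0.1324, 0.166]
tcp_rot: [-0.183, 3.135, -0.001]
ft_force: [0.3, -0.1, -2.8]
gripper_width: 0.0335
gripper_force: 59.9
```

```bash
python3 d.py; python3 - <<'E'
from h import *
f=vision.grab_frame("scene");np.savez("scene4.npz",**f)
cv2.imwrite("pics/low.png",cv2.resize(f["image"][195:270,235:315][...,::-1],None,fx=8,fy=8,interpolation=cv2.INTER_CUBIC))
E
```

```text
[ 0.54344168 -0.13244388  0.1659901 ] 22.2
face: yaw rel an 0.04842786735008396 tilt -0.0561339645346462 x at centre 0.03205867755619062 248
y ext [-0.01727825 -0.00079238  0.01639538] zmin [-0.05910862 -0.03870035 -0.03829781 -0.03529979]
```

View pics/low.png

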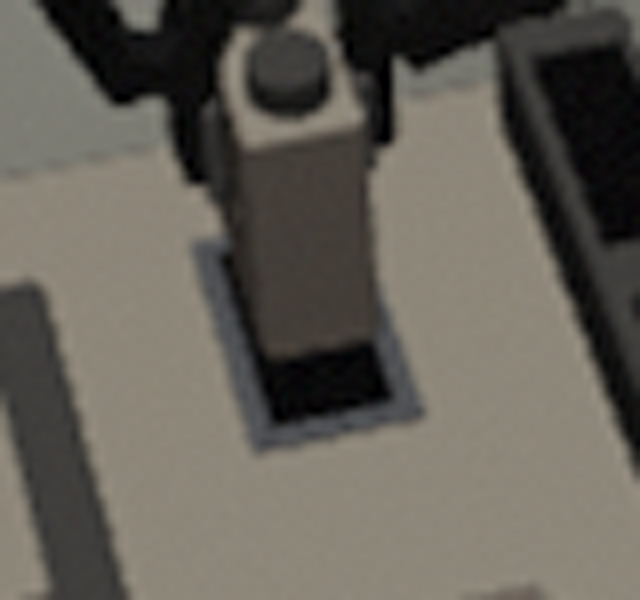

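The cartridge sits in line over the window. Its lower front corners are at crop (268,360) and (378,345), the black area's front corners at (275,425) and (390,398), and the frame's at (258,452) and (425,413). I'll cast these as rays.

```bash
python3 - <<'E'
from h import *
f=dict(np.load("scene4.npz"))
def ray(x,y,z):
    px=np.array([[[235+(x+.5)/8-.5,195+(y+.5)/8-.5]]])
    d=f["R"].T@np.r_[cv2.undistortPoints(px,f["intrinsics"],f["distortion"])[0,0],1];c=-f["R"].T@f["t"]
    return (c+d*(z-c[2])/d[2])[:2]
p=np.array([.5434,-.1324]);th=np.radians(6.7);u=np.array([np.cos(th),np.sin(th)]);v=np.array([-u[1],u[0]])
for n,x,y,z in (("cartL",268,360,.1255),("cartR",378,345,.1255),("cart topL",240,150,.2105),("cart topR",365,125,.2105),("winL",275,425,.102),("winR",390,398,.102),("frL",258,452,.1015),("frR",425,413,.1015),("frTL",193,240,.1015)):
    q=ray(x,y,z)-p;print(n,(q@u).round(4),(q@v).round(4))
# edges automatically: window rect from first scene by contour, rays at z=.102
g=dict(np.load("scene.npz"));f=g
I=g["image"].max(2);m=np.zeros_like(I);b=cv2.resize(I[215:260,250:300],None,fx=8,fy=8,interpolation=cv2.INTER_CUBIC)
for T in(60,75):
    cs,_=cv2.findContours((b<T).astype(np.uint8),cv2.RETR_EXTERNAL,cv2.CHAIN_APPROX_NONE);c=max(cs,key=cv2.contourArea)[:,0]
    P=np.array([ray(x+8*15,y+8*20,.102) for x,y in c]);print(T,cv2.minAreaRect((P*1000).astype(np.float32)))
f=dict(np.load("top.npz"));I=f["image"].max(2);b=cv2.resize(I[242:295,345:382],None,fx=8,fy=8,interpolation=cv2.INTER_CUBIC)
for T in(70,85):
    cs,_=cv2.findContours((b<T).astype(np.uint8),cv2.RETR_EXTERNAL,cv2.CHAIN_APPROX_NONE);c=max(cs,key=cv2.contourArea)[:,0]
    P=np.array([ray(x+8*110,y+8*47,.102) for x,y in c]);print("top",T,cv2.minAreaRect((P*1000).astype(np.float32)))
E
```

```text
cartL 0.0308 -0.0148
cartR 0.0339 0.0159
cart topL 0.0344 -0.0173
cart topR 0.0345 0.0164
winL 0.0339 -0.0151
winR 0.0331 0.0184
frL 0.0421 -0.0219
frR 0.041 0.0266
frTL -0.0449 -0.0215
60 ((541.9588623046875, -130.92633056640625), (74.6668701171875, 37.26581954956055), 6.37654972076416)
75 ((543.9454956054688, -130.59432983398438), (81.2776107788086, 39.687686920166016), 6.403265953063965)
top 70 ((543.1251220703125, -131.73562622070312), (73.09304809570312, 37.85433578491211), 6.5539326667785645)
top 85 ((543.617919921875, -132.9295196533203), (81.27001190185547, 44.450439453125), 6.106929302215576)
```

send_rows(
  targets="0 0.006 0.03 0 0 0 -1; 0 0.012 0.06 0 0 0 -1; 0 0.012 0.09 0 0 0 -1; 0 0.012 0.12 0 0 0 -1; 0 0.012 0.13 0 0 0 -1",
)

```text
clock: 22.92
position: [0.5429, -0.1311, 0.152]
tcp_rot: [0.183, -3.136, -0.0]
ft_force: [0.7, 0.7, -2.8]
gripper_width: 0.0332
gripper_force: 59.9
```

send_rows(
  targets="0 0 0 0 0 0 -1; 0 0 0 0 0 0 -1; 0 0 0 0 0 0 -1; 0 0 0 0 0 0 -1; 0 0 0 0 0 0 -1",
)

```text
clock: 23.55
position: [0.543, -0.1312, 0.1523]
tcp_rot: [-0.183, 3.136, -0.0]
ft_force: [0.2, 0.8, -2.6]
gripper_width: 0.0335
gripper_force: 59.9
```

```bash
python3 d.py; python3 - <<'E'
from h import *
f=vision.grab_frame("scene");cv2.imwrite("pics/fin.png",cv2.resize(f["image"][170:300,180:340][...,::-1],None,fx=5,fy=4.6,interpolation=cv2.INTER_CUBIC))
W=cloud(f);u=np.array([.9932,.1167]);v=np.array([-.1167,.9932]);h0=np.array([.6776,-.2523])
X=(W[...,:2]-h0)@u;Y=(W[...,:2]-h0)@v;Z=W[...,2];k=(abs(Y)<.055)&(X>-.14)&(X<-.012)&(abs(Z-.12)<.03)
print("lid",-np.polyfit(X[k],Z[k],1)[0])
E
```

```text
[ 0.54297803 -0.13115171  0.1523037 ] 23.55
face: yaw rel an -0.4919920229170971 tilt 0.20537104315051066 x at centre 0.03220267588801614 216
y ext [-0.02923606 -0.00060296  0.02872734] zmin [-0.05604551 -0.05443189 -0.05418013 -0.05303616]
lid 0.0014906768180650409
```

View pics/fin.png

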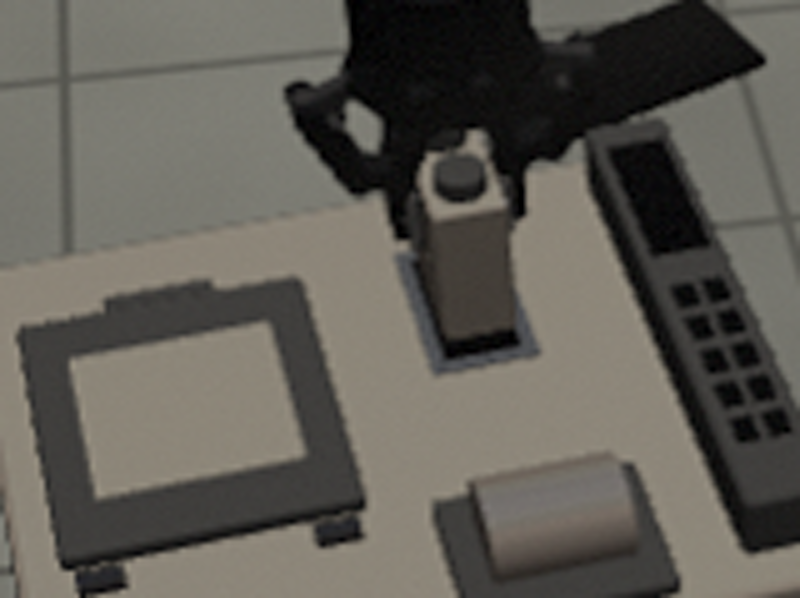

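The cartridge, at (470,270), is held upright and centred over the window with its lower edge at (475,335) just above the glass. The lid is shut at the left and nothing touches. I'll hand in.

```bash
python3 -c "
from workcell import ctrl
print(ctrl.job_done())"
```

```text
the job is handed in; nothing more can be done
None
```

I pressed the lid shut past its catch, then handed the job in at about 24 s with the gripper holding the cartridge upright, its underside about 1 cm above the window and centred to within about 2 mm by the cameras.

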